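Pop the orange tube reader open

ROBOT

A 6-joint arm with a two-finger parallel gripper is mounted at the origin on the work surface. World frame = base frame: x ahead of the robot, y to its left, z up, the work surface at z = 0. Lengths are in m, angles in rad, forces in N, time in s.
With the tool pointing down it reaches from about 0.4 to 0.825 m from the base axis. Payload 7 kg.
Tool frame: the origin (TCP) lies midway between the tips of the shut fingers; the grasp point (between the pads) lies 19 mm behind it; z points along the fingers, y is the direction in which the jaws open and shut (so a half turn about z gives the same grasp; the last joint's range is limited). The gripper opens to 88 mm and grips with 3 to 60 N. Pads are 19 mm wide; open, the fingers measure 130 mm over their backs; the gripper's body (78 mm by 193 mm) begins 47 mm behind the grasp point.
Start: joints at [1.54, 0.359, 0.012, 0, -1.224, -0.288], TCP at [0.212, 0.641, 0.199] pointing down, gripper open.
Joint ranges: [-3.07, 3.07], [-1.43, 2.12], [-1.02, 1.25], [-3.03, 1.67], [-3.05, -0], [-3.03, 3.03]. Speed limits (rad/s): [2.39, 2.39, 3.01, 3.14, 3.14, 3.14].

INTERFACE

Orientations are given as a unit quaternion [x, y, z, w].
In Python, from rig import env, eyes gives the robot as it stands. The module is installed in compiled form; this text tells all that it offers.
- The arm moves only by the tool servo_tool, never from a script. Its argument "steps" is a list of rows, each a list of 6 numbers: the shift along the tool's x, y, z in m, then the turn, a rotation vector about the tool's x, y, z in rad. In form: [[dx, dy, dz, wx, wy, wz], ...]. A call has 1 to 12 rows; each row shifts and turns the commanded pose from where the row before left it, along the tool's axes as they then stand; what a row does not reach is not made up. A row lasts 1/8 s, in which the tool goes at most 62.5 mm and 10.7 degrees, less where a joint would pass 70% of its speed; a pose out of reach is approached as far as the arm can. A call is refused whole if a number of a shift passes 0.0625 or a number of a turn 0.188, either way. A call with a gripper value outside its range is refused whole. "jaw" is the finger opening in m, from 0 to 0.0876, set as the call begins (left out, the last holds). The fingers move at their own pace and stop on an object; the grip force is fixed at half the most. Time passes only in rows, so rows that do not move let the fingers close. It gives the time, the measured TCP pose, the force and the opening at its end, in the units of the state.
- env.observe(): the state, without advancing time (a new reading comes with each control period).
- eyes.read_camera(name): name is "side" or "top" or "wrist"; returns a dict with "image" (384x512x3 uint8, red, green, blue), "camera_matrix" (3x3 intrinsics, pixels), "R" (3x3) and "t" (3): a world point X has camera coordinates R X + t; the wrist camera has in their place "hand_eye" (4x4, takes a point from camera to tool coordinates, whose origin is the TCP and whose axes are the flange's). Camera axes: x right, y down, z forward; pixel columns grow to the right and rows downward; lengths in m; the calibration is good to about 2 mm. A picture is of the moment at which its call begins: read the wrist's pose just before it. There is no depth.
- env.close_job(): hands the job in, once; it reports no verdict.
The state is a dict: "t": time; "qpos": joint angles; "qvel": joint speeds; "tau": joint torques, N m; "tcp_pos": TCP position; "orientation": TCP orientation; "wrist_force": force on the tool from outside, world axes, zero at the start; "torque": the same for the moment, N m; "opening": opening from 0.0 (shut) to 1.0 (fully open).
Only numpy, scipy, OpenCV 4.12 (cv2) and the standard library are available. Lean on these libraries where they do the work, as an engineer would, in place of code of your own. Each camera call takes 0.05 s, during which the arm holds its last target. There are 200 camera calls.

TASK

Open the tube reader with the orange lid: with the fingertips, press the ringed spot at the front of its orange lid down to the stop just once, then back away so that the lid pops up by itself, and make sure that it stays standing fully open with nothing touching it. Do not grip, pry or re-press the lid, keep the blue-lidded reader shut, and leave everything else on the bench where it is.

Things in the scene. Friction and masses are not known exactly. Their poses are not given: they have to be found in the camera images.
- orange_reader: the tube reader with the orange lid, fixed to the bench: white housing 130 (x) x 100 (y) x 88 mm high. Origin: centre of its underside. Its -x face, with the small display, is the front; z up. Rim beside the lid 77 mm, hinge block behind the lid 88 mm above the bench
- orange_lid_press (a point): centre of the white-ringed press spot (24 mm across) on top of the orange lid, 86 mm above the bench when shut; rides with the lid. Lid 93 (reader x) x 84 x 10 mm, its top 9 mm proud of the rim; the spot is 21 mm behind its front edge, 72 mm in front of the hinge, mid-way across. About 3 N here pushes the lid to its stop
- orange_lid (a joint): lid angle, rad, hinge along its rear (+x) edge: 0 shut; negative pushed in, hard stop -0.09 (6.5 mm at the spot); 1.1 fully open upward (front edge 82 mm up, 51 mm back). Push-push latch: let go after reaching the stop, a spring swings it open within a second and keeps it there (it rests against a finger left above it); an open lid pushed to the stop latches shut
- orange_cam (a joint): index slide inside the orange lid's latch (hidden in the housing), m: 0 latched at the start, about 0.005 while the lid is pressed in, about 0.0095 once it has popped open after one press, about 0.015 during a second press and 0.020 when latched shut again
- blue_reader: the other, otherwise identical, tube reader with the blue lid, fixed to the bench: white housing 130 (x) x 100 (y) x 88 mm high. Origin: centre of its underside. Its -x face, with the small display, is the front; z up. Rim beside the lid 77 mm, hinge block behind the lid 88 mm above the bench
- blue_lid_press (a point): centre of the white-ringed press spot (24 mm across) on top of the blue lid, 86 mm above the bench when shut; rides with the lid. Lid 93 (reader x) x 84 x 10 mm, its top 9 mm proud of the rim; the spot is 21 mm behind its front edge, 72 mm in front of the hinge, mid-way across. About 3 N here pushes the lid to its stop
- blue_lid (a joint): lid angle, rad, hinge along its rear (+x) edge: 0 shut; negative pushed in, hard stop -0.09 (6.5 mm at the spot); 1.1 fully open upward (front edge 82 mm up, 51 mm back). Push-push latch: let go after reaching the stop, a spring swings it open within a second and keeps it there (it rests against a finger left above it); an open lid pushed to the stop latches shut
- blue_cam (a joint): index slide inside the blue lid's latch (hidden in the housing), m: 0 latched at the start, about 0.005 while the lid is pressed in, about 0.0095 once it has popped open after one press, about 0.015 during a second press and 0.020 when latched shut again
- tube_rack: loose green tube rack, 70 x 130 x 45 mm, with coloured tube caps on top; origin at the centre of its underside (bystander, leave alone)
- tip_box: loose cream box of orange pipette tips, 80 x 115 x 60 mm; origin at the centre of its underside (bystander, leave alone)
- salt_bottle: loose white reagent bottle with yellow label, 92 mm across, 190 mm tall; origin at the centre of its underside (bystander, leave alone)
- stain_jar: loose small amber jar with blue cap, 40 mm across, 55 mm tall; origin at the centre of its underside (bystander, leave alone)
- pipette: loose white pipette lying flat, about 265 mm long, 22 mm high; origin at the centre of its underside (bystander, leave alone)
- lab_timer: loose grey bench timer, 55 x 65 x 18 mm; origin at the centre of its underside (bystander, leave alone)

How it is judged:
By the outcome, as a careful person would: the job done as asked, in the order asked, and still so for the second after the job is handed in, with the robot touching nothing.
It also fails if it takes over 32 s, if anything falls off the work surface, if the arm or the gripper's body presses on something with over 40 N, if the wrist force passes 120 N, or if a joint passes its speed limit or range.

## Working session

There is one attempt and no reset: what is moved stays moved. The work goes in short steps, Python scripts to look and compute and a tool call to move; the robot and the scene stay as the last step left them, time stands still between calls to the robot, and variables do not carry over. Pictures are saved under pics/ and viewed, about 8 in all and at most 12, crops included, and the job is handed in when it is done.

Besides the shell and the picture viewer there is one more tool, called after "Request:" as a command line: name --pt "numbers of a row" for each row, then --argument value for the rest. servo_tool: Moves the arm, as the interface text tells. Its arguments: {"type":"object","properties":{"steps":{"type":"array"},"jaw":{"type":"number"}},"required":["steps"]}

```bash
mkdir -p pics; python3 - <<'E'
from rig import env, eyes
import cv2, numpy as np, pickle
s=env.observe(); print(s['t'],s['tcp_pos'],s['orientation'],s['opening'])
d={n:eyes.read_camera(n) for n in("top","side")}
pickle.dump(d,open('d.pkl','wb'))
for n in d: cv2.imwrite(f'pics/{n}0.png',d[n]['image'][:,:,::-1])
E
```

```text
0.0 [0.21141181 0.6404636  0.19822755] [ 9.87314730e-01 -1.58773189e-01 -5.56735748e-05  8.34269525e-04] 1.0028045411709474
```

View pics/top0.png

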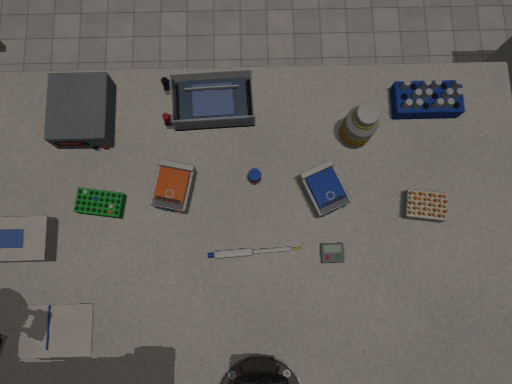

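View pics/side0.png

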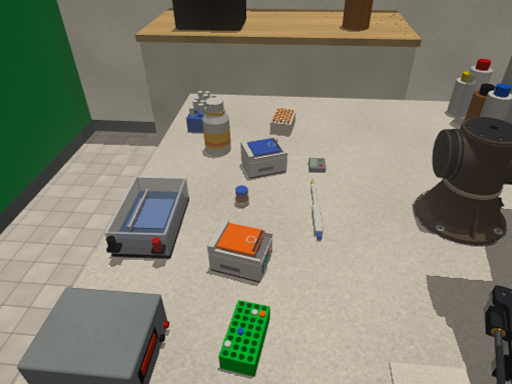

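Top view: the orange reader is at (173,186) with its ring near (170,197), and the blue one is at (325,188). The side view shows the orange ring near (251,240). I'll measure it in both.

```bash
cat > h.py <<'E'
import cv2, numpy as np
def ray(d,u,v,z):
    K,R,t=d['camera_matrix'],np.array(d['R']),np.array(d['t'])
    c=-R.T@t; r=R.T@np.linalg.solve(K,[u,v,1.]); return c+r*(z-c[2])/r[2]
def lid(img,hmin=3,hmax=18,amin=150):
    h=cv2.cvtColor(img,cv2.COLOR_RGB2HSV)
    m=cv2.inRange(h,(hmin,170,90),(hmax,255,255))
    cs,_=cv2.findContours(m,cv2.RETR_EXTERNAL,cv2.CHAIN_APPROX_NONE)
    return m,max(cs,key=cv2.contourArea)
E
python3 - <<'E'
from h import *
import pickle
d=pickle.load(open('d.pkl','rb'))
for n in d:
    im=d[n]['image']; m,c=lid(im)
    f=np.zeros_like(m); cv2.drawContours(f,[cv2.convexHull(c)],-1,255,-1); f=cv2.erode(f,np.ones((3,3)))
    hole=f&~m; k,_,st,ce=cv2.connectedComponentsWithStats(hole)
    print(n,cv2.contourArea(c),cv2.boxPoints(cv2.minAreaRect(c)).round(1).tolist())
    for i in range(1,k):
        if st[i,4]>4: print(st[i],ce[i],ray(d[n],*ce[i],.086).round(4))
    for p in cv2.boxPoints(cv2.minAreaRect(c)): print(ray(d[n],*p,.086).round(3))
E
```

```text
top 720.0 [[153.6999969482422, 197.6999969482422], [160.10000610351562, 165.60000610351562], [189.3000030517578, 171.5], [182.89999389648438, 203.60000610351562]]
[155 189  26  14 121] [168.40495868 195.80165289] [0.555  0.2356 0.086 ]
[0.551 0.276 0.086]
[0.641 0.26  0.086]
[0.622 0.179 0.086]
[0.532 0.196 0.086]
side 967.5 [[216.3000030517578, 247.10000610351562], [222.39999389648438, 220.60000610351562], [263.8999938964844, 230.10000610351562], [257.79998779296875, 256.70001220703125]]
[246 231  17  21  95] [254.55789474 240.27368421] [0.5534 0.2387 0.086 ]
[0.638 0.269 0.086]
[0.64  0.177 0.086]
[0.535 0.203 0.086]
[0.541 0.289 0.086]
```

Request:
servo_tool --pt "0.036 0.032 -0.01 0 0 0" --pt "0.036 0.032 -0.01 0 0 0" --pt "0.036 0.032 -0.01 0 0 0" --pt "0.036 0.032 -0.01 0 0 0" --pt "0.036 0.032 -0.01 0 0 0" --pt "0.047 0.019 0 0 0 0" --pt "0.047 0.019 0 0 0 0" --pt "0.047 0.019 0 0 0 0" --pt "0.047 0.019 0 0 0 0" --pt "0.047 0.019 0 0 0 0" --pt "0.047 0.019 0 0 0 0" --pt "0 0 0 0 0 -0.14" --jaw 0

```text
t: 1.6
tcp_pos: [0.5661, 0.2333, 0.2479]
orientation: [0.996, -0.09, -0.001, 0.001]
wrist_force: [-1.0, 0.7, -0.1]
opening: 0.008
```

```bash
python3 - <<'E'
from h import *
from rig import env, eyes
from scipy.spatial.transform import Rotation as Ro
import pickle
s=env.observe(); d=eyes.read_camera("wrist"); pickle.dump((s,d),open('w.pkl','wb'))
print(s['t'],s['tcp_pos'],s['orientation'],s['opening'],s['wrist_force'])
H=np.array(d['hand_eye']); T=np.eye(4); T[:3,:3]=Ro.from_quat(s['orientation']).as_matrix(); T[:3,3]=s['tcp_pos']
C=np.linalg.inv(T@H); d['R'],d['t']=C[:3,:3],C[:3,3]
im=d['image']; cv2.imwrite('pics/w1.png',im[:,:,::-1])
m,c=lid(im); f=np.zeros_like(m); cv2.drawContours(f,[cv2.convexHull(c)],-1,255,-1)
k,_,st,ce=cv2.connectedComponentsWithStats(f&~m)
for i in range(1,k):
    if st[i,4]>60: print(st[i],ce[i],ray(d,*ce[i],.086).round(4))
for p in cv2.boxPoints(cv2.minAreaRect(c)): print(p,ray(d,*p,.086).round(4))
E
```

```text
1.6 [0.56610649 0.23329276 0.24794081] [ 9.95944352e-01 -8.99652362e-02 -6.75346618e-04  8.05386188e-04] 0.00818273549171656 [-0.97512214  0.71194381 -0.13601033]
[231 161  56  27 466] [258.83261803 179.2167382 ] [0.5514 0.2386 0.086 ]
[223.4967  184.84734] [0.5522 0.2836 0.086 ]
[226.04248  109.747215] [0.6406 0.2609 0.086 ]
[295.40344  112.098434] [0.6236 0.182  0.086 ]
[292.85767 187.19855] [0.5335 0.1982 0.086 ]
```

View pics/w1.png

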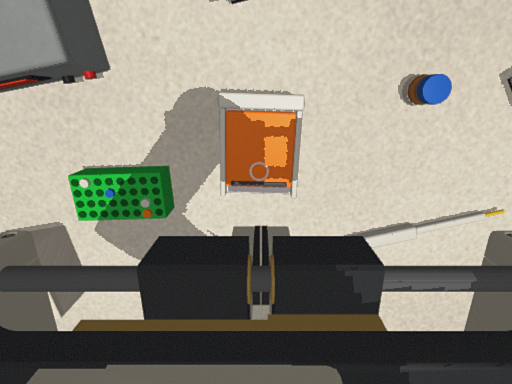

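The ring shows clearly at about (259,171) on the lid, with nothing above it. I'll cast that pixel.

```bash
python3 - <<'E'
from h import *
from scipy.spatial.transform import Rotation as Ro
import pickle
s,d=pickle.load(open('w.pkl','rb'))
H=np.array(d['hand_eye']); T=np.eye(4); T[:3,:3]=Ro.from_quat(s['orientation']).as_matrix(); T[:3,3]=s['tcp_pos']
C=np.linalg.inv(T@H); d['R'],d['t']=C[:3,:3],C[:3,3]
hsv=cv2.cvtColor(d['image'],cv2.COLOR_RGB2HSV)[155:183,244:276]
m=cv2.inRange(hsv,(0,0,60),(180,150,255)); m[25:]=0
p=cv2.findNonZero(m); (u,v),r=cv2.minEnclosingCircle(p); print(u+244,v+155,r,len(p))
P=ray(d,u+244,v+155,.086); print(P, ray(d,259,171,.086), 'tool', T[:3,:3].T@(P-T[:3,3]))
E
```

```text
258.61194038391113 170.92537307739258 9.83338451385498 139
[0.56196613 0.23689575 0.086     ] [0.56178634 0.23644006 0.086     ] tool [-0.00452463 -0.00308218  0.16194128]
```

Request:
servo_tool --pt "-0.0045 -0.003 0.05 0 0 0" --pt "0 0 0.05 0 0 0" --pt "0 0 0.04 0 0 0" --pt "0 0 0.012 0 0 0" --pt "0 0 0 0 0 0"

```text
t: 2.28
tcp_pos: [0.5605, 0.2399, 0.0973]
orientation: [0.996, -0.089, -0.0, 0.0]
wrist_force: [0.3, -0.8, 0.6]
opening: 0.009
```

```bash
python3 - <<'E'
from rig import env, eyes
import cv2
im=eyes.read_camera("side")["image"][:,:,::-1]
cv2.imwrite('pics/s2.png',cv2.resize(im[160:310,160:360],None,fx=3,fy=3,interpolation=cv2.INTER_CUBIC))
s=env.observe();print(s['t'],s['tcp_pos'],s['wrist_force'])
E
```

```text
2.325 [0.56119999 0.24033672 0.0983983 ] [ 0.18516801 -0.5078304   0.34808513]
```

View pics/s2.png

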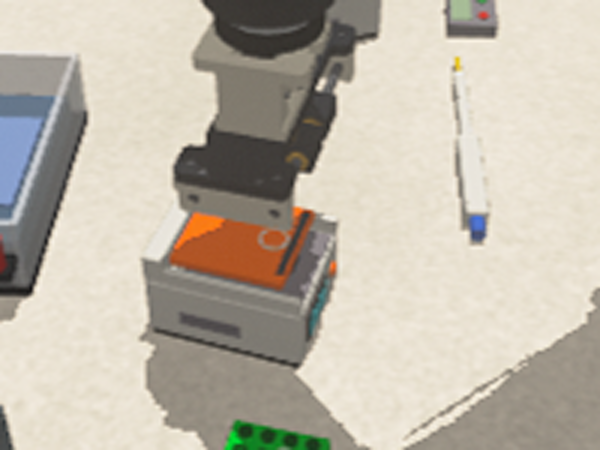

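The side crop shows the lid still shut and the ring at crop (272,238). The end of the gripper body hides the fingertip, so I'll check with the wrist camera.

```bash
python3 - <<'E'
from rig import env, eyes
import cv2,pickle,numpy as np
s=env.observe();print(s['t'],s['tcp_pos'])
w=eyes.read_camera("wrist"); im=w["image"][:,:,::-1]
cv2.imwrite('pics/w2.png',cv2.resize(im[60:360,130:390],None,fx=2,fy=2))
H=np.linalg.inv(np.array(w['hand_eye'])); p=w['camera_matrix']@(H@[0,0,0,1])[:3]; print('tcp px',p[:2]/p[2])
d=pickle.load(open('d.pkl','rb'))['side']
for X in ([.562,.2369,.086],s['tcp_pos']):
    q=d['camera_matrix']@(np.array(d['R'])@X+d['t']); q=q[:2]/q[2]; print((q-[160,160])*3)
E
```

```text
2.325 [0.56119999 0.24033672 0.0983983 ]
tcp px [261.47950688 220.73333153]
[272.9615664  238.47570828]
[273.17258338 230.06596185]
```

View pics/w2.png

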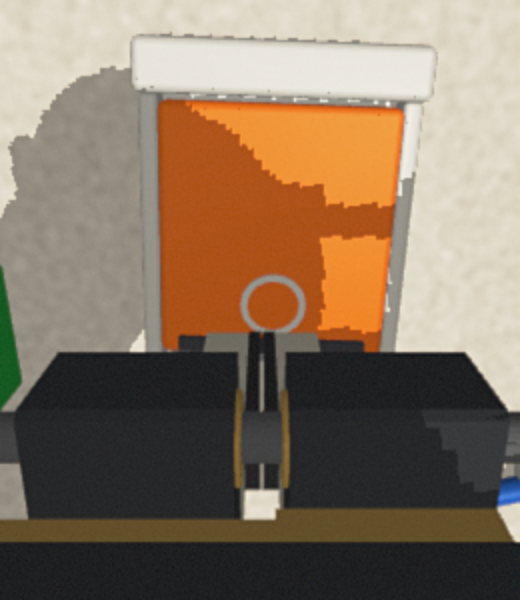

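The ring is 3.5 mm to tool +y of the tips and x is right. I'll shift by that amount, then press steadily in one direction.

Request:
servo_tool --pt "0 0.0035 0 0 0 0" --pt "0 0 0.007 0 0 0" --pt "0 0 0.004 0 0 0" --pt "0 0 0.004 0 0 0" --pt "0 0 0.003 0 0 0" --pt "0 0 0 0 0 0"

```text
t: 3.12
tcp_pos: [0.5598, 0.2362, 0.0788]
orientation: [0.996, -0.089, -0.0, 0.0]
wrist_force: [0.4, 0.1, 0.0]
opening: 0.004
```

Request:
servo_tool --pt "0 0 0.001 0 0 0" --pt "0 0 0.001 0 0 0"

```text
t: 3.38
tcp_pos: [0.56, 0.2363, 0.0772]
orientation: [0.996, -0.089, 0.0, -0.0]
wrist_force: [0.8, 0.9, 0.2]
opening: 0.004
```

```bash
python3 - <<'E'
from rig import env, eyes
import cv2
im=eyes.read_camera("side")["image"][:,:,::-1]
a=cv2.resize(im[200:290,200:290],None,fx=4,fy=4,interpolation=cv2.INTER_CUBIC)
w=eyes.read_camera("wrist")["image"][:,:,::-1]
b=cv2.resize(w[60:300,130:390],(390,360))
cv2.imwrite('pics/s3.png',cv2.hconcat([a,b]))
s=env.observe();print(s['t'],s['tcp_pos'],s['wrist_force'])
E
```

```text
3.475 [0.55987498 0.23626822 0.07713405] [-0.395243    0.52470944  0.13254208]
```

View pics/s3.png

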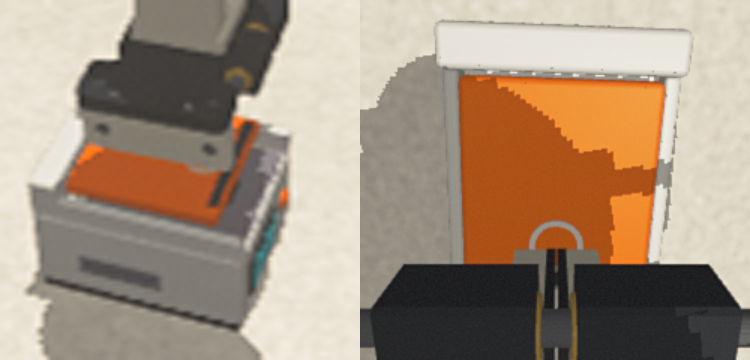

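The lid hasn't moved: its front corner in the side view is still near (255.5,255), and the wrist force is about zero. So the fingertips aren't touching yet, which means the real tips sit above the nominal TCP. I'll go on down in small steps, watching the force.

Request:
servo_tool --pt "0 0 0.001 0 0 0" --pt "0 0 0.001 0 0 0" --pt "0 0 0 0 0 0"

```text
t: 3.85
tcp_pos: [0.5598, 0.2362, 0.0751]
orientation: [0.996, -0.089, -0.0, 0.0]
wrist_force: [-0.2, 0.7, -0.1]
opening: 0.005
```

```bash
python3 - <<'E'
from rig import env, eyes
import numpy as np
from h import *
w=eyes.read_camera("wrist"); print(np.array(w['hand_eye']).round(4).tolist())
s=eyes.read_camera("side"); m,c=lid(s['image']); print(cv2.boxPoints(cv2.minAreaRect(c)).round(1).tolist())
s=env.observe();print(s['t'],s['tcp_pos'],s['wrist_force'],s['tau'],s['opening'])
E
```

```text
[[0.0, -0.9531, -0.3027, 0.0816], [1.0, 0.0002, -0.0006, -0.0006], [0.0006, -0.3027, 0.9531, -0.1846], [0.0, 0.0, 0.0, 1.0]]
[[216.10000610351562, 237.5], [263.0, 233.0], [265.0, 253.89999389648438], [218.10000610351562, 258.29998779296875]]
3.95 [0.55992059 0.23629288 0.07517595] [-0.61477497 -0.09241241 -1.03567777] [-1.30673216e-03 -5.33595586e+01  2.47650933e+01  5.85804865e+00
  7.81086925e-02  4.35177334e-07] 0.0013668111105090955
```

```bash
python3 - <<'E'
import pickle,numpy as np
s,d=pickle.load(open('w.pkl','rb'))
H=np.linalg.inv(np.array(d['hand_eye']))
for x in (0,.0095):
  for z in (0,-.005,-.01,-.015,-.02):
    p=d['camera_matrix']@(H@[x,0,z,1])[:3]; print(x,z,(p[:2]/p[2]).round(1))
E
```

```text
0 0 [261.5 220.7]
0 -0.005 [261.5 223.7]
0 -0.01 [261.5 226.9]
0 -0.015 [261.5 230.2]
0 -0.02 [261.6 233.6]
0.0095 0 [261.5 208. ]
0.0095 -0.005 [261.5 210.7]
0.0095 -0.01 [261.5 213.6]
0.0095 -0.015 [261.6 216.6]
0.0095 -0.02 [261.6 219.8]
```

Request:
servo_tool --pt "0 0 0.002 0 0 0" --pt "0 0 0.002 0 0 0" --pt "0 0 0 0 0 0"

```text
t: 4.32
tcp_pos: [0.5597, 0.2362, 0.0709]
orientation: [0.996, -0.089, -0.0, 0.0]
wrist_force: [0.3, -0.1, 0.3]
opening: 0.008
```

```bash
python3 - <<'E'
from rig import eyes
import cv2
im=eyes.read_camera("side")["image"][:,:,::-1]
a=cv2.resize(im[205:275,205:275],None,fx=5.5,fy=5.5,interpolation=cv2.INTER_CUBIC)
w=eyes.read_camera("wrist")["image"][:,:,::-1]
b=cv2.resize(w[150:250,210:315],(404,385),interpolation=cv2.INTER_CUBIC)
cv2.imwrite('pics/s4.png',cv2.hconcat([a,b]))
E
```

```text
(no output)
```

View pics/s4.png

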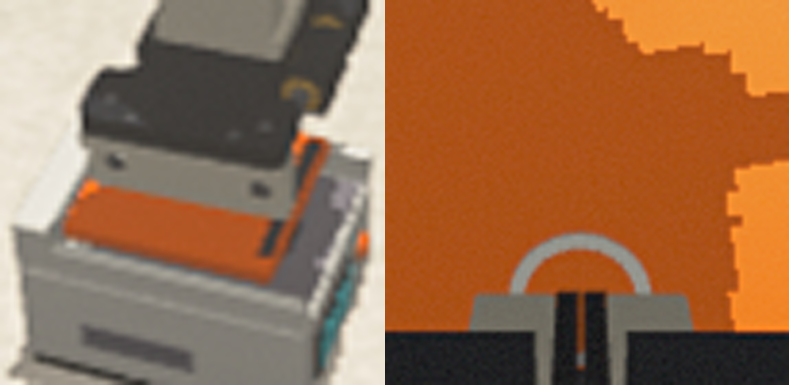

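```bash
python3 - <<'E'
from rig import env, eyes
import numpy as np,cv2
w=eyes.read_camera("wrist"); K=w['camera_matrix']; s=env.observe(); print(K[0,0],s['tcp_pos'],s['wrist_force'])
H=np.linalg.inv(np.array(w['hand_eye']))
from scipy.spatial.transform import Rotation as Ro
R=Ro.from_quat(s['orientation']).as_matrix()
def px(X):
    p=K@(H@np.r_[R.T@(np.array(X)-s['tcp_pos']),1])[:3]; return (p[:2]/p[2]).round(1)
ax=np.array([.984,-.178,0]); ay=np.array([.178,.984,0]); P=np.array([.562,.2369,.086])
for z in (.0795,.086):
    P[2]=z; print(z,'ring c',px(P),'rear',px(P+.012*ax),'L',px(P+.012*ay),'R',px(P-.012*ay),'lid rear LR',px(P+.072*ax+.042*ay),px(P+.072*ax-.042*ay))
h=cv2.cvtColor(w['image'],cv2.COLOR_RGB2HSV); m=cv2.inRange(h,(3,150,60),(20,255,255))
for r in (120,150,180,200): 
    x=np.where(m[r])[0]; print(r,x.min(),x.max())
E
```

```text
287.65766454216606 [0.55992609 0.23628939 0.07117859] [-1.05511541  0.35749723 -1.1206998 ]
0.0795 ring c [260.1 223.1] rear [260.1 206.3] L [242.1 223.1] R [278.  223.1] lid rear LR [189.1 111.5] [331.  111.6]
0.086 ring c [260.  227.3] rear [260. 210.] L [241.5 227.3] R [278.6 227.3] lid rear LR [186.4 112. ] [333.7 112.1]
120 194 335
150 195 332
180 196 328
200 196 326
```

```bash
python3 - <<'E'
import pickle,numpy as np
d=pickle.load(open('d.pkl','rb'))['side']
K,R,t=d['camera_matrix'],np.array(d['R']),np.array(d['t']); c=-R.T@t
for u,v in ((258.6,244.6),(222,237.5)):
  r=R.T@np.linalg.solve(K,[u,v,1.])
  for y in (.24,.26,.28,.30,.333): print(u,y,(c+r*(y-c[1])/r[1]).round(3))
E
```

```text
258.6 0.24 [0.544 0.24  0.074]
258.6 0.26 [0.542 0.26  0.094]
258.6 0.28 [0.54  0.28  0.115]
258.6 0.3 [0.538 0.3   0.135]
258.6 0.333 [0.534 0.333 0.168]
222 0.24 [0.63 0.24 0.09]
222 0.26 [0.625 0.26  0.109]
222 0.28 [0.62  0.28  0.129]
222 0.3 [0.615 0.3   0.149]
222 0.333 [0.607 0.333 0.181]
```

Ring size and rows agree with an unpressed lid at z = 0.086, so the cameras and pose are consistent. Both the fingertip row (226) in the wrist view and the body end in the side view put the real tips about 29 mm above the reported TCP. Contact should come about 14 mm lower, so I'll continue down with force checks.

Request:
servo_tool --pt "0 0 0.003 0 0 0" --pt "0 0 0.003 0 0 0" --pt "0 0 0.003 0 0 0" --pt "0 0 0 0 0 0"

```text
t: 4.97
tcp_pos: [0.5597, 0.2361, 0.0618]
orientation: [0.996, -0.089, -0.0, 0.0]
wrist_force: [-0.1, -0.6, 0.1]
opening: 0.006
```

Request:
servo_tool --pt "0 0 0.002 0 0 0" --pt "0 0 0.002 0 0 0" --pt "0 0 0 0 0 0"

```text
t: 5.35
tcp_pos: [0.56, 0.2363, 0.0582]
orientation: [0.996, -0.089, 0.0, -0.0]
wrist_force: [-1.1, 0.0, 2.2]
opening: 0.006
```

```bash
python3 - <<'E'
from rig import env,eyes
import cv2
w=eyes.read_camera("wrist")["image"][:,:,::-1]
cv2.imwrite('pics/w5.png',cv2.resize(w[150:250,200:325],(625,500),interpolation=cv2.INTER_CUBIC))
print(env.observe()['wrist_force'])
E
```

```text
[-0.86815218  0.57442473  2.29065277]
```

View pics/w5.png

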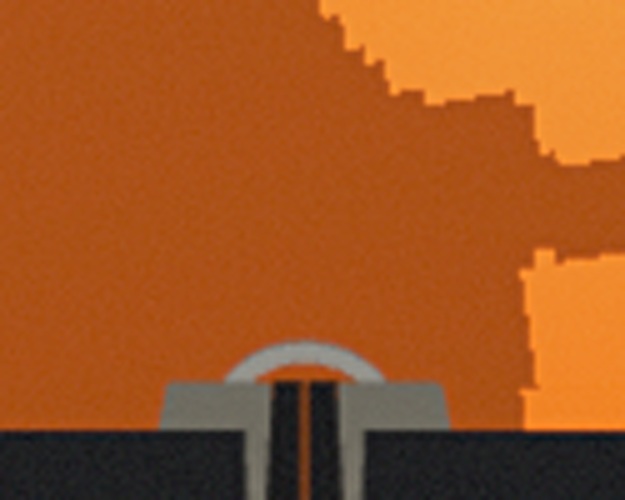

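Contact: 2.2 N upward at a reported z of 0.058. The tips meet the lid centred sideways on the ring, at crop (305,385). The stop should be about 6 mm lower.

Request:
servo_tool --pt "0 0 0.002 0 0 0" --pt "0 0 0.002 0 0 0" --pt "0 0 0.0015 0 0 0" --pt "0 0 0 0 0 0"

```text
t: 5.9
tcp_pos: [0.56, 0.2364, 0.0528]
orientation: [0.996, -0.089, 0.0, -0.0]
wrist_force: [-1.1, -0.1, 3.8]
opening: 0.006
```

Request:
servo_tool --pt "0 0 0.001 0 0 0" --pt "0 0 0.001 0 0 0" --pt "0 0 0 0 0 0"

```text
t: 6.28
tcp_pos: [0.5601, 0.2365, 0.0521]
orientation: [0.996, -0.089, 0.0, -0.0]
wrist_force: [-5.8, -0.7, 13.4]
opening: 0.007
```

That is the hard stop: 13 N, and only 0.7 mm of the 2 mm commanded. Now I'll retreat up and towards the front in one move.

Request:
servo_tool --pt "-0.005 0 -0.05 0 0 0" --pt "-0.025 0 -0.055 0 0 0" --pt "-0.025 0 -0.055 0 0 0" --pt "-0.025 0 -0.055 0 0 0" --pt "-0.02 0 -0.055 0 0 0" --pt "0 0 0 0 0 0" --pt "0 0 0 0 0 0" --pt "0 0 0 0 0 0" --pt "0 0 0 0 0 0" --pt "0 0 0 0 0 0" --pt "0 0 0 0 0 0" --pt "0 0 0 0 0 0"

```text
t: 7.78
tcp_pos: [0.4615, 0.254, 0.3206]
orientation: [0.996, -0.089, -0.0, 0.0]
wrist_force: [0.5, -0.3, 0.9]
opening: 0.001
```

```bash
python3 - <<'E'
from rig import env,eyes
import cv2
im=eyes.read_camera("side")["image"][:,:,::-1]
w=eyes.read_camera("wrist")["image"][:,:,::-1]
a=cv2.resize(im[110:370,190:340],None,fx=2,fy=2,interpolation=cv2.INTER_CUBIC)
cv2.imwrite('pics/s6.png',cv2.hconcat([a[:384],w[:,90:490]]))
s=env.observe();print(s['t'],s['tcp_pos'],s['wrist_force'])
E
```

```text
7.875 [0.46151809 0.25402601 0.32068237] [-0.15485398 -0.08881832  0.54941691]
```

View pics/s6.png

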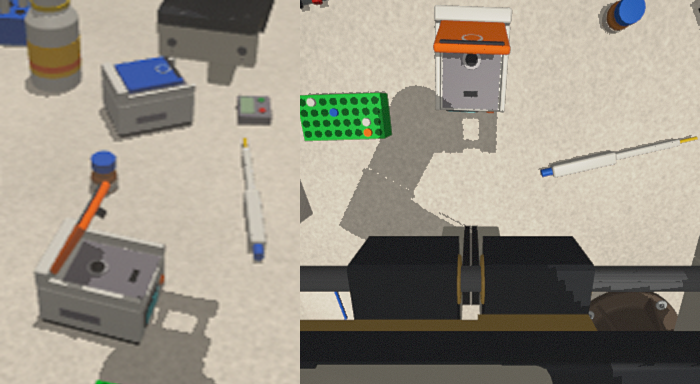

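The lid is standing open, with its front edge at side crop (105,185), the gripper well clear and the blue lid shut. I'll check the opening angle numerically, and that the bystanders haven't moved.

```bash
python3 - <<'E'
from rig import env,eyes
from h import *
import pickle
o=pickle.load(open('d.pkl','rb')); d=eyes.read_camera("side"); K=d['camera_matrix']
ax=np.array([.984,-.178,0]); ay=np.array([.178,.984,0]); F=np.array([.5413,.2407,.086])+.051*ax+[0,0,.082]
for e in(-1,1):
    q=K@(np.array(d['R'])@(F+e*.042*ay)+d['t']); print('predicted open corner, crop px',((q[:2]/q[2]-[190,110])*2).round(1))
df=cv2.absdiff(d['image'],o['side']['image']).max(2)>60
k,_,st,_=cv2.connectedComponentsWithStats(df.astype(np.uint8)); print([r.tolist() for r in st[1:] if r[4]>25])
s=env.observe();print(s['t'],s['wrist_force'])
E
```

```text
predicted open corner, crop px [106.2 178.1]
predicted open corner, crop px [ 82.3 225.3]
[[279, 0, 63, 39, 2337], [281, 40, 55, 13, 339], [284, 51, 47, 17, 404], [320, 80, 13, 15, 49], [269, 96, 62, 57, 2020], [443, 121, 13, 9, 65], [434, 131, 8, 13, 26], [432, 163, 14, 15, 123], [500, 184, 12, 14, 125], [216, 201, 49, 56, 1140], [500, 208, 12, 21, 155], [240, 221, 252, 163, 12737], [428, 276, 84, 108, 6395]]
7.925 [-0.69273857 -0.12466909  0.43277799]
```

The predicted corners of a fully open lid, (106,178) and (82,225), match the picture. Image changes are limited to the arm, its shadow and the lid. Handing in.

```bash
python3 -c "
from rig import env
print(env.close_job())"
```

```text
the job is handed in; nothing more can be done
None
```

The orange-lidded reader is open. I pressed its ringed spot once with the shut fingertips, down to the hard stop at about 13 N, then backed off up and to the front, and the lid popped up by itself. I handed the job in at about 8 s.

**Last checks**
- **Lid:** the picture matches the corners predicted for a fully open lid to within a few pixels.
- **Contact:** the gripper was well clear, with under 1 N at the wrist, which is noise level.
- **Rest of the bench:** the blue lid was shut in the last picture. The before/after image difference showed changes only at the orange lid, the arm and its shadow. The pixels the arm covers in that side view could not be compared.

**One disagreement:** contact came with the reported TCP about 28 mm below the lid's top, so the real fingertips sit that much higher than the TCP is described. I found contact by going down in small steps and watching the force. The press was one continuous downward movement, with no re-press.

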